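# Weigh the jar from among the reagent bottles

## Task

The small sample jar stands hemmed in by three reagent bottles on the steel tray: first move all three bottles aside onto the grey mat, and only then lift out the jar and stand it in the middle of the balance's pan while the bottles wait on the mat. Then put each bottle back centred on its own pad (the round bottle on the round pad, the square on the square, the oblong on the oblong), leaving the jar on the pan. Keep the bottles and the jar upright throughout.

Things in the scene. Friction and masses are not known exactly. Their poses are not given: they have to be found in the camera images.
- bottle_round: White reagent bottle, loose, 0.25 kg, 140 mm tall: round, 52 mm in diameter up to 100 mm height, then a shoulder and a neck 26 mm across; round grey cap, 32 mm in diameter, from 114 to 140 mm height, on the axis (lift by it from above). Origin: centre of its underside; z up. Starts on the pad of its own outline.
- bottle_square: White reagent bottle, loose, 0.25 kg, 140 mm tall: square with sides of 48 mm up to 100 mm height, then a shoulder and a neck 26 mm across; round grey cap, 32 mm in diameter, from 114 to 140 mm height, on the axis (lift by it from above). Origin: centre of its underside; z up, x and y square to its sides. Starts on the pad of its own outline.
- bottle_oblong: White reagent bottle, loose, 0.25 kg, 140 mm tall: oblong, 36 mm by 60 mm up to 100 mm height, then a shoulder and a neck 26 mm across; round grey cap, 32 mm in diameter, from 114 to 140 mm height, on the axis (lift by it from above). Origin: centre of its underside; z up, y along the 60 mm side. Starts on the pad of its own outline.
- pad_round: Black rubber pad, round, 64 mm in diameter, 4 mm thick, home of the round bottle. Origin: centre of its underside, on the floor (4 mm above the bench) of a fixed steel tray 200 mm square with a rim 12 mm high; z up. The three pads lie in a triangle, about 100 mm apart, any pad at any corner.
- pad_square: Black rubber pad, square with sides of 58 mm, 4 mm thick, home of the square bottle. Origin: centre of its underside, on the floor (4 mm above the bench) of a fixed steel tray 200 mm square with a rim 12 mm high; z up, x and y square to its sides. The three pads lie in a triangle, about 100 mm apart, any pad at any corner.
- pad_oblong: Black rubber pad, oblong, 46 mm by 70 mm, 4 mm thick, home of the oblong bottle. Origin: centre of its underside, on the floor (4 mm above the bench) of a fixed steel tray 200 mm square with a rim 12 mm high; z up, y along the 70 mm side. The three pads lie in a triangle, about 100 mm apart, any pad at any corner.
- jar: Small low sample jar, loose, 0.09 kg, 42 mm tall: clear amber body 40 mm in diameter up to 28 mm height, then a white lid 44 mm in diameter. Origin: centre of its underside; z up. Starts on the tray floor, 4 mm above the bench, amid the three bottles, their axes about 58 mm from its own: too close for a gripper to come down on it.
- mat: Plain grey mat, fixed flat on the bench to the left or right of the tray, 140 mm (its x) by 220 mm (its y), 4 mm thick: the side area with room for three bottles. Origin: centre of its underside, at bench height; z up.
- pan (a point): Centre of the upper face of the round steel pan, 116 mm in diameter, 42 mm above the bench, of the white bench balance (fixed, rigid, 190 mm (x) by 170 mm, housing 36 mm high), on the other side of the tray from the mat. z up; x points away from the display; the housing's middle lies 25 mm towards the display from here.
There are look-alikes about, which are no part of the job. Leave any blue or red look-alike of the bottle_square alone. What is shaped like the bottle_oblong but green is not meant.

How it is judged:
By the outcome, as a careful person would: the job done as asked, in the order asked, and still so for the second after the job is handed in, with the robot touching nothing.
It also fails if it takes over 134 s, if anything falls off the work surface, if the arm or the gripper's body presses on something with over 40 N, if the wrist force passes 120 N, or if a joint passes its speed limit or range.

## Robot

A 6-joint arm with a two-finger parallel gripper is mounted at the origin on the work surface. World frame = base frame: x ahead of the robot, y to its left, z up, the work surface at z = 0. Lengths are in mm, angles in rad, forces in N, time in s.
With the tool pointing down it reaches from about 350 to 775 mm from the base axis. Payload 7.3 kg.
Tool frame: the origin (TCP) lies midway between the tips of the shut fingers; the grasp point (between the pads) lies 19 mm behind it; z points along the fingers, y is the line along which they close (so a half turn about z gives the same grasp; the last joint's range is limited). The gripper opens to 92 mm and grips with 3 to 60 N. Pads are 19 mm wide; open, the fingers measure 130 mm over their backs; the gripper's body (75 mm by 190 mm) begins 47 mm behind the grasp point.
Start: joints at [-1.283, 0.342, 1.524, -0, 1.275, -0.146], TCP at [220.693, -476.382, 226.741] pointing down, gripper open.
Joint ranges: [-2.53, 2.53], [-0.77, 2.02], [0.04, 2.7], [-1, 4.14], [0.28, 2.66], [-3.11, 3.11]. Speed limits (rad/s): [2.57, 2.57, 3.14, 3.14, 3.14, 3.14].

## Interface

Orientations are given as [roll, pitch, yaw] about the fixed x, y, z axes, in that order (R = Rz(yaw) Ry(pitch) Rx(roll)).
In Python, from plant import * gives the robot as it stands.
- The arm moves only by the tool step_arm, never from a script. Its argument "deltas" is one flat list of numbers, 5 for each row, row after row: the shift along the world's x, y, z in mm, then the turn about the world's z in degrees, then the finger opening in mm, from 0 to 91.8. In form: [tx, ty, tz, turn, gripper, tx, ty, tz, turn, gripper, ...]. A call has exactly 10 rows; each row shifts and turns the commanded pose from where the row before left it; what a row does not reach is not made up. A row lasts 1/8 s, in which the tool goes at most 62.5 mm and 10.7 degrees, less where a joint would pass 70% of its speed; a pose out of reach is approached as far as the arm can. A call is refused whole if a number of a shift passes 62.5 or a number of a turn 10.7, either way. A call with a gripper value outside its range is refused whole. The fingers move at their own pace and stop on an object; the grip force is fixed at half the most. Time passes only in rows, so rows that do not move let the fingers close, or fill a call up. It gives the time, the measured TCP pose, the force, the opening and the grip force at its end, in the units of the state.
- get_obs(): the state, without advancing time (a new reading comes with each control period).
- capture(name): name is "side" or "top"; returns the picture (480x640x3 uint8, red, green, blue); there is no depth.
- camera_params(name): a dict with "mtx" (3x3 intrinsics, pixels), "k1" (the pictures are not rectified: a ray, as slopes to the right and down, at radius r is drawn at 1 + k1 r^2 times it, then the intrinsics apply), "rvec" (rotation vector, rad) and "tvec" (3), from world to camera coordinates, as OpenCV has them. Camera axes: x right, y down, z forward; pixel columns grow to the right and rows downward; lengths in mm; the calibration is good to about 2 mm. A picture is of the moment at which its call begins. camera_params takes no time and is no camera call.
- close_job(): hands the job in; it is judged then, once.
The state is a dict: "time": time; "joint_positions": joint angles; "dq": joint speeds; "tau": joint torques, N m; "tool_pos": TCP position; "tcp_rot": TCP orientation; "contact_force": force on the tool from outside, world axes, zero at the start; "moment": the same for the moment, N m; "grip_width": finger opening in mm; "finger_force": force on a finger pad.
Only numpy, scipy, OpenCV 4.12 (cv2) and the standard library are available. Lean on these libraries where they do the work, as an engineer would, in place of code of your own. Each camera call takes 0.05 s, during which the arm holds its last target. There are 200 camera calls.

## Working session

There is one attempt and no reset: what is moved stays moved. The work goes in short steps, Python scripts to look and compute and a tool call to move; the robot and the scene stay as the last step left them, time stands still between calls to the robot, and variables do not carry over. Pictures are saved under pics/ and viewed, at most 14 in all, crops included, and the job is handed in when it is done.

Besides the shell and the picture viewer there is one more tool, called after "Emit:" as name(argument=value, ...) on one line, values as JSON. step_arm: Moves the arm, as the interface text tells. Its arguments: {"type":"object","properties":{"deltas":{"type":"array","items":{"type":"number"}}},"required":["deltas"]}

```bash
mkdir -p pics
cat > h.py <<'E'
from plant import *
import numpy as np, cv2
def cast(cam,px,z):
    p=camera_params(cam);M=np.array(p["mtx"]);k=p["k1"]
    R,_=cv2.Rodrigues(np.array(p["rvec"],float));t=np.array(p["tvec"],float).ravel()
    u=cv2.undistortPoints(np.array(px,float).reshape(-1,1,2),M,np.array([k,0,0,0,0.])).reshape(-1,2)
    d=np.c_[u,np.ones(len(u))]@R; c=-R.T@t
    s=(z-c[2])/d[:,2]; return c+s[:,None]*d
def snap(cam,name):
    im=capture(cam);cv2.imwrite("pics/"+name,im[:,:,::-1]);return im
E
python3 - <<'E'
from h import *
for c in("top","side"):
    snap(c,c+"0.png");p=camera_params(c);R,_=cv2.Rodrigues(np.array(p["rvec"],float));print(c,p["mtx"],p["k1"],-R.T@np.array(p["tvec"]).ravel())
E
```

```text
top [[520.88038991   0.         327.00417251]
 [  0.         520.88038991 235.97869296]
 [  0.           0.           1.        ]] -0.01602520933295016 [455.29349791  20.04252927 917.09913608]
side [[542.68760477   0.         321.01777765]
 [  0.         542.68760477 235.74767646]
 [  0.           0.           1.        ]] 0.018254017637462153 [542.08310404 676.49283064 815.41761112]
```

View pics/top0.png

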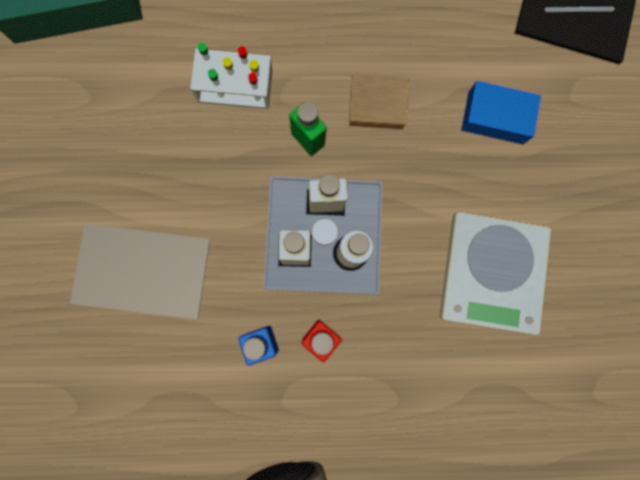

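View pics/side0.png

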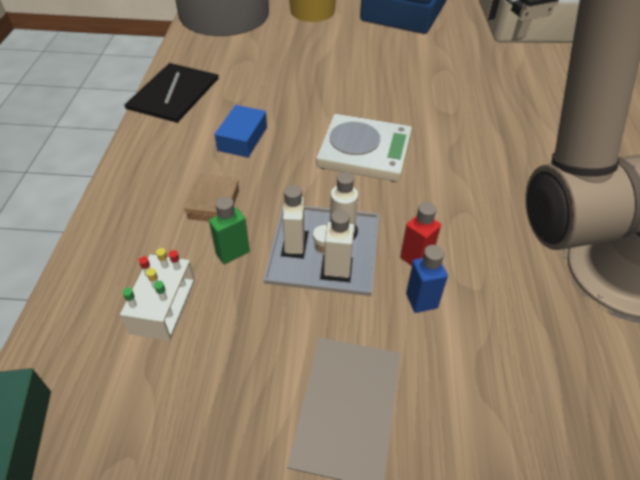

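The top view shows the mat at about (140,272), the tray at (324,236), the pan at (500,258) and the jar lid at (324,232). There are three white bottles, with caps at (329,185), (293,243) and (358,244). The look-alikes are green at (308,125), blue at (255,347) and red at (321,342).

Run:
```python
from h import *
a=cv2.imread("pics/top0.png");b=cv2.imread("pics/side0.png")
A=cv2.resize(a[165:305,255:395],(560,560),interpolation=cv2.INTER_CUBIC)
cv2.imwrite("pics/cropA.png",A)
B=cv2.resize(b[165:305,255:395],(560,560),interpolation=cv2.INTER_CUBIC)
cv2.imwrite("pics/cropB.png",B)
for p in [(329,185),(293,243),(358,244),(324,232),(140,272),(320,210),(500,258),(450,230)]: print(p,a[p[1],p[0]])
```

```text
(329, 185) [127 143 150]
(293, 243) [134 148 155]
(358, 244) [134 148 155]
(324, 232) [198 186 178]
(140, 272) [130 145 152]
(320, 210) [74 89 95]
(500, 258) [145 135 126]
(450, 230) [ 80 106 123]
```

View pics/cropA.png

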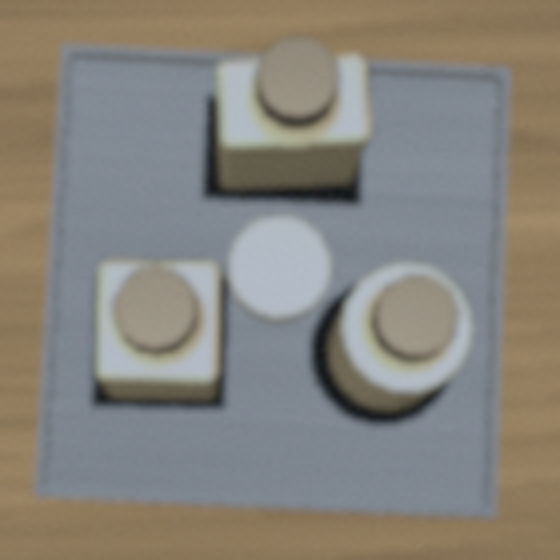

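View pics/cropB.png

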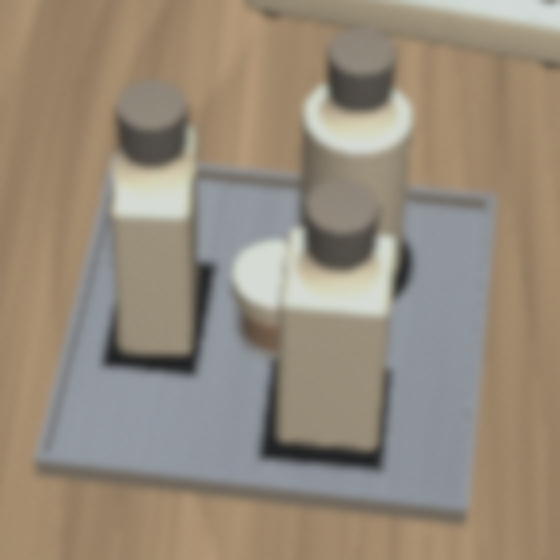

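The crops show cap tops at crop pixels (300,77) for the oblong, (155,307) for the square and (415,313) for the round. All three are white. The far one has a shoulder about 150 by 75 crop px (oblong), the left one is 120 by 120 (square) and the right one is round. The coloured ones are not meant. Next I measure by masks.

Run:
```python
from h import *
np.set_printoptions(precision=1,suppress=True)
a=cv2.imread("pics/top0.png").astype(int);b=cv2.imread("pics/side0.png").astype(int)
def blob(im,m,seed):
    m=m.astype(np.uint8);n,l=cv2.connectedComponents(m,connectivity=4);k=l[seed[1],seed[0]]
    c,_=cv2.findContours((l==k).astype(np.uint8),cv2.RETR_EXTERNAL,cv2.CHAIN_APPROX_NONE);return max(c,key=len) if k else None
# cap top faces, top view: near cap-top colour
for n,s in dict(obl=(329,183),sq=(293,241),rd=(359,242)).items():
    m=(np.abs(a-[131,146,153]).max(2)<16)
    c=blob(a,m,s);
    e=cv2.fitEllipse(cv2.convexHull(c));print(n,"ell",e,"bb",cv2.boundingRect(c),"w",cast("top",[e[0]],148)[0],"diam~",e[1][0]*769/520.9)
m=(a[:,:,0]>165)&(a.max(2)-a.min(2)<40);c=blob(a,m,(324,232));e=cv2.fitEllipse(c);print("jar",e,cast("top",[e[0]],46)[0],e[1][0]*871/520.9)
m=(a[:,:,0]>a[:,:,2]+5)&(a[:,:,0]>100);c=blob(a,m,(500,258));e=cv2.fitEllipse(c);print("pan",e,cast("top",[e[0]],42)[0],e[1][1]*875/520.9)
m=(np.abs(a-[130,145,152]).max(2)<14);c=blob(a,m,(140,272));r=cv2.minAreaRect(c);print("mat",r,cast("top",[r[0]],4)[0],cast("top",cv2.boxPoints(r),4))
m=(a[:,:,0]>a[:,:,2]+5);c=blob(a,m,(350,280));r=cv2.minAreaRect(c);print("tray",cast("top",cv2.boxPoints(r),14))
o=get_obs();print(o["tool_pos"],o["tcp_rot"],o["time"])
```

```text
obl ell ((328.2888488769531, 183.3585662841797), (16.728923797607422, 30.180349349975586), 99.50979614257812) bb (313, 175, 27, 18) w [634.8 -12.2 148. ] diam~ 24.696760223382814
sq ell ((293.94091796875, 240.70774841308594), (21.748897552490234, 22.830726623535156), 39.23952102661133) bb (283, 230, 23, 22) w [548.2  40.4 148. ] diam~ 32.10770247238432
rd ell ((358.8245544433594, 243.29006958007812), (18.38472557067871, 21.788644790649414), 125.89778900146484) bb (348, 234, 21, 20) w [543.1 -56.1 148. ] diam~ 27.14120553628706
jar ((324.4578857421875, 231.02316284179688), (23.976577758789062, 24.725833892822266), 107.22695922851562) [576.3  -8.5  46. ] 40.09137882108903
pan ((497.4596862792969, 273.41436767578125), (106.07853698730469, 122.58301544189453), 179.1839599609375) [ 500.5 -302.1   42. ] 205.91310906442257
mat ((139.36923217773438, 271.046142578125), (128.74806213378906, 81.11872863769531), 7.125016689300537) [516.  312.5   4. ] [[462.2 428.5   4. ]
 [601.9 417.2   4. ]
 [570.9 194.3   4. ]
 [431.6 209.9   4. ]]
tray [[ 483.4   96.3   14. ]
 [ 679.4   85.7   14. ]
 [ 667.  -115.3   14. ]
 [ 470.1  -99.1   14. ]]
[ 220.6 -476.   226.1] [-3.1 -0.   0.4] 0.1
```

Run:
```python
from h import *
np.set_printoptions(precision=1,suppress=True)
a=cv2.imread("pics/top0.png").astype(int);b=cv2.imread("pics/side0.png")
print(cast("side",[(293,190.8),(340.5,216.3),(345.3,178.3)],148))
m=((np.abs(a-[145,135,126]).max(2)<25)).astype(np.uint8);n,l=cv2.connectedComponents(m)
c,_=cv2.findContours((l==l[258,500]).astype(np.uint8),0,1);c=max(c,key=len);e=cv2.fitEllipse(c);print("pan",e,cast("top",[e[0]],42),e[1][1]*875/520.9)
# pads' dark pixels, top view
m=(a.max(2)<45)
for n,(x0,y0,x1,y1) in dict(obl=(300,185,350,218),sq=(272,225,315,270),rd=(328,225,375,275)).items():
    s=np.argwhere(m[y0:y1,x0:x1]);y,x=s.min(0);Y,X=s.max(0);print(n,x+x0,y+y0,X+x0,Y+y0,cast("top",[(x+x0-.5,Y+y0+.5),(X+x0+.5,Y+y0+.5)],8))
```

```text
[[633.2 -10.1 148. ]
 [546.6  44.7 148. ]
 [542.6 -50.3 148. ]]
pan ((500.1229553222656, 257.7995300292969), (64.81791687011719, 67.7497787475586), 137.67596435546875) [[ 527.1 -308.3   42. ]] 113.80506124805869
obl 307 204 343 214 [[611.5  21.5   8. ]
 [610.8 -44.    8. ]]
sq 280 263 281 264 [[523.7  69.6   8. ]
 [523.6  66.1   8. ]]
rd 334 241 362 269 [[513.6 -24.5   8. ]
 [512.8 -75.3   8. ]]
```

Emit:
step_arm(deltas=[32.7,51.8,-3,6.7,56,32.7,51.8,-3,6.7,56,32.7,51.8,-3,6.7,56,32.7,51.8,-3,6.7,56,32.7,51.8,-3,6.7,56,32.7,51.8,-3,6.7,56,32.7,51.8,-3,6.7,56,32.7,51.8,-3,6.7,56,32.7,51.8,-3,6.7,56,32.7,51.8,-3,6.7,56])

```text
time: 1.35
tool_pos: [548.4, 43.5, 196.4]
tcp_rot: [-3.141, 0.0, 1.607]
contact_force: [-0.7, -1.0, 0.7]
grip_width: 55.9
finger_force: 0.0
```

Emit:
step_arm(deltas=[-1,-1.5,-20,0,56,0,0,-20,0,56,0,0,-20,0,56,0,0,-12,0,56,0,0,-8,0,56,0,0,0,0,56,0,0,0,0,25,0,0,0,0,25,0,0,0,0,25,0,0,0,0,25])

```text
time: 2.6
tool_pos: [547.1, 40.1, 117.2]
tcp_rot: [3.14, 0.0, 1.603]
contact_force: [0.9, 0.3, 1.8]
grip_width: 31.1
finger_force: 30.0
```

Run:
```python
from h import *
im=snap("side","s1.png");cv2.imwrite("pics/s1c.png",cv2.resize(im[100:310,240:450,::-1],(590,590),interpolation=cv2.INTER_CUBIC))
o=get_obs();print(o["tool_pos"],o["contact_force"],o["grip_width"],o["finger_force"])
```

```text
[547.1182614   40.09567126 117.14625543] [ 1.36815623 -0.22013712  2.27544598] 31.757297836432095 30.00030755996704
```

View pics/s1c.png

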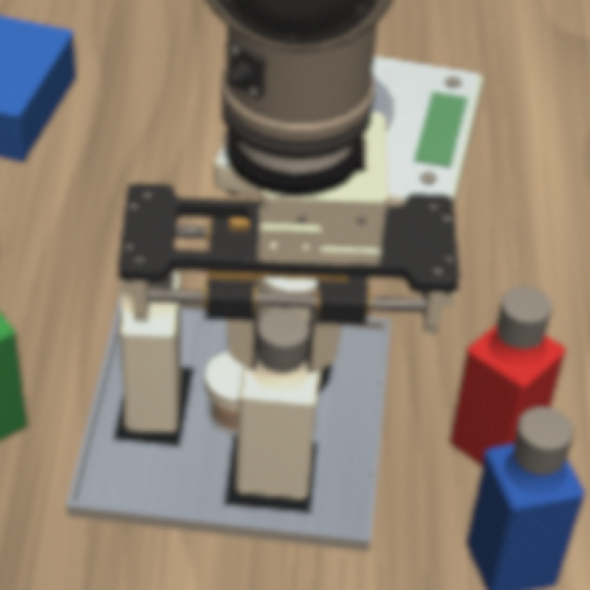

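Emit:
step_arm(deltas=[0,0,10,0,25,0,0,20,0,25,0,0,20,0,25,0,15,10,0,25,-3,45,0,0,25,-4,55,0,0,25,-5,60,0,0,25,-4,60,0,0,25,-3,55,0,0,25,-3,40,0,0,25])

```text
time: 3.9
tool_pos: [522.9, 373.4, 176.0]
tcp_rot: [-3.14, 0.0, 1.605]
contact_force: [0.8, -0.5, -2.8]
grip_width: 31.3
finger_force: 30.0
```

Emit:
step_arm(deltas=[0,10,-5,0,25,0,0,-20,0,25,0,0,-20,0,25,0,0,-10,0,25,0,0,-5,0,25,0,0,-3,0,25,0,0,0,0,25,0,0,0,0,25,0,0,0,0,25,0,0,0,0,25])

```text
time: 5.15
tool_pos: [524.7, 380.2, 113.9]
tcp_rot: [3.141, -0.0, 1.603]
contact_force: [0.1, 0.3, -3.4]
grip_width: 31.5
finger_force: 30.0
```

Emit:
step_arm(deltas=[0,0,-1,0,25,0,0,0,0,25,0,0,0,0,40,0,0,0,0,56,0,0,0,0,56,0,0,10,0,56,0,0,25,0,56,0,-5,25,0,56,1,-30,25,0,56,2,-50,2,0,56])

```text
time: 6.4
tool_pos: [528.7, 295.8, 202.7]
tcp_rot: [3.136, -0.002, 1.606]
contact_force: [1.2, 0.3, 0.5]
grip_width: 55.9
finger_force: 0.0
```

Emit:
step_arm(deltas=[3,-60,0,0,56,3,-60,0,0,56,3,-60,0,0,56,3,-60,0,0,56,3,-50,0,0,56,1,-40,0,0,56,0,-19,-10,0,56,0,0,-25,0,56,0,0,-25,0,56,0,0,-15,0,56])

```text
time: 7.65
tool_pos: [543.1, -53.1, 123.4]
tcp_rot: [-3.14, -0.001, 1.604]
contact_force: [0.6, 0.8, 0.4]
grip_width: 56.3
finger_force: 0.0
```

Emit:
step_arm(deltas=[0,0,-5,0,56,0,0,-3,0,56,0,0,0,0,40,0,0,0,0,25,0,0,0,0,25,0,0,0,0,25,0,0,0,0,25,0,0,10,0,25,0,0,25,0,25,0,0,25,0,25])

```text
time: 8.9
tool_pos: [543.4, -53.8, 177.4]
tcp_rot: [-3.141, -0.0, 1.603]
contact_force: [0.3, -1.0, -2.1]
grip_width: 31.5
finger_force: 30.0
```

Emit:
step_arm(deltas=[0,15,0,0,25,-3,40,0,0,25,-4,55,0,0,25,-5,60,0,0,25,-5,60,0,0,25,-5,60,0,0,25,-5,50,0,0,25,0,26,0,0,25,0,0,-15,0,25,0,0,-20,0,25])

```text
time: 10.15
tool_pos: [515.7, 312.1, 139.8]
tcp_rot: [-3.14, 0.001, 1.604]
contact_force: [-0.4, -0.8, -2.2]
grip_width: 31.2
finger_force: 30.0
```

Emit:
step_arm(deltas=[0,0,-15,0,25,0,0,-8,0,25,0,0,-4,0,25,0,0,-2,0,25,0,0,0,0,25,0,0,0,0,40,0,0,0,0,56,0,0,0,0,56,0,0,15,0,56,0,0,25,0,56])

```text
time: 11.4
tool_pos: [516.4, 312.0, 153.4]
tcp_rot: [-3.141, 0.0, 1.603]
contact_force: [0.7, -1.0, -0.4]
grip_width: 55.7
finger_force: 0.0
```

Emit:
step_arm(deltas=[0,0,25,0,56,5,-20,20,0,56,15,-40,0,0,56,20,-53,0,0,56,20,-55,0,0,56,20,-55,0,0,56,18,-50,0,0,56,13,-35,0,0,56,7,-15,0,0,56,0,0,-20,0,56])

```text
time: 12.65
tool_pos: [636.1, -11.7, 179.7]
tcp_rot: [3.137, 0.0, 1.602]
contact_force: [1.5, 0.7, -0.5]
grip_width: 55.8
finger_force: 0.0
```

Emit:
step_arm(deltas=[0,0,-25,0,56,0,0,-20,0,56,0,0,-10,0,56,0,0,-6,0,56,0,0,0,0,56,0,0,0,0,40,0,0,0,0,25,0,0,0,0,25,0,0,0,0,25,0,0,0,0,25])

```text
time: 13.9
tool_pos: [634.9, -10.9, 117.1]
tcp_rot: [3.141, 0.0, 1.603]
contact_force: [-0.1, -0.2, 2.8]
grip_width: 31.5
finger_force: 30.0
```

Emit:
step_arm(deltas=[0,0,10,0,25,0,0,25,0,25,0,0,25,0,25,-8,16,0,0,25,-18,36,0,0,25,-25,50,0,0,25,-26,52,0,0,25,-25,50,0,0,25,-18,36,0,0,25,-8,16,0,0,25])

```text
time: 15.15
tool_pos: [503.9, 247.4, 175.6]
tcp_rot: [-3.139, 0.0, 1.606]
contact_force: [1.0, -0.1, -3.6]
grip_width: 31.3
finger_force: 30.0
```

Emit:
step_arm(deltas=[0,0,-15,0,25,0,0,-20,0,25,0,0,-15,0,25,0,0,-8,0,25,0,0,-4,0,25,0,0,-2,0,25,0,0,0,0,25,0,0,0,0,40,0,0,0,0,56,0,0,0,0,56])

```text
time: 16.4
tool_pos: [506.9, 245.2, 113.1]
tcp_rot: [3.141, -0.0, 1.603]
contact_force: [-0.8, -0.2, 0.4]
grip_width: 54.1
finger_force: 0.0
```

Emit:
step_arm(deltas=[0,0,20,0,70,0,0,30,0,70,0,0,30,0,70,0,0,30,0,70,0,0,30,0,70,0,-40,0,0,70,0,-60,0,0,70,0,-60,0,0,70,-50,-30,0,0,70,-50,0,0,0,70])

```text
time: 17.65
tool_pos: [405.5, 53.3, 252.5]
tcp_rot: [-3.141, 0.0, 1.6]
contact_force: [-0.2, 0.3, 0.5]
grip_width: 69.9
finger_force: 0.0
```

Run:
```python
from h import *
snap("top","t2.png");snap("side","s2.png");o=get_obs();print(o["tool_pos"],o["tcp_rot"],o["time"])
```

```text
[402.400698    54.89031646 252.68561736] [-3.13913691e+00 -2.53980116e-04  1.60209740e+00] 17.75
```

View pics/t2.png

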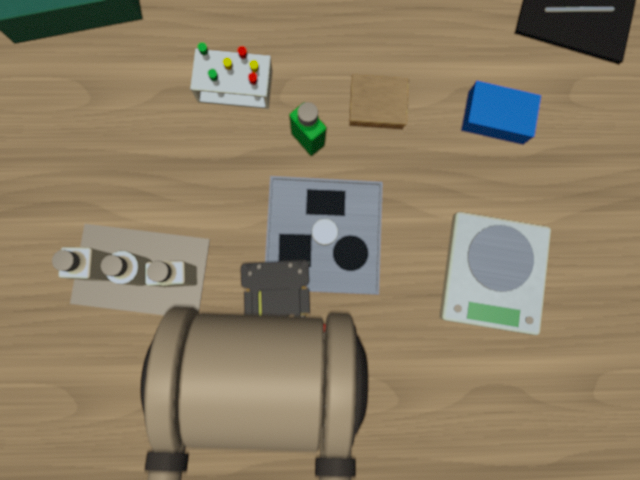

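View pics/s2.png

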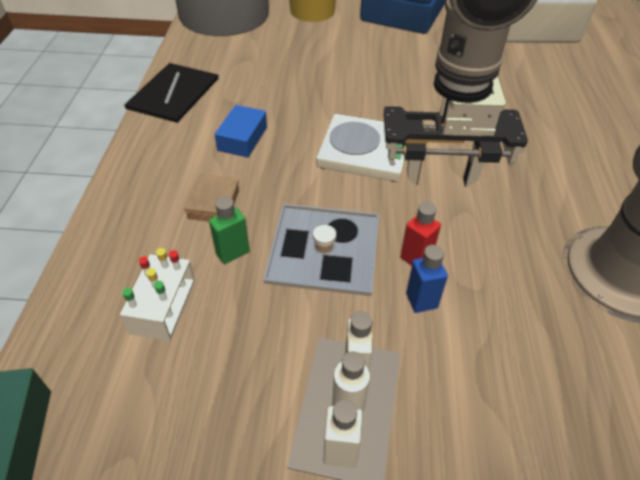

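The views show all three bottles upright on the mat and the pads free. In the top view the pads are at about (325,202), (295,248) and (350,253), and the jar is at (324,232).

Run:
```python
from h import *
np.set_printoptions(precision=1,suppress=True)
for cam,f,seeds,js in(("top","t2.png",dict(obl=(325,202),sq=(293,246),rd=(350,253)),(324,231)),("side","s2.png",dict(obl=(295,244),sq=(336,269),rd=(345,230)),(324,234))):
    a=cv2.imread("pics/"+f).astype(int);m=(a.max(2)<60).astype(np.uint8);n,l=cv2.connectedComponents(m)
    for k,s in seeds.items():
        c,_=cv2.findContours((l==l[s[1],s[0]]).astype(np.uint8),0,1);c=max(c,key=len).reshape(-1,2)
        w=cast(cam,c,8)[:,:2].astype(np.float32)
        if k=="rd": e=cv2.fitEllipse(w)
        else: e=cv2.minAreaRect(w)
        print(cam,k,np.array(e[0]),np.array(e[1]),round(e[2],1),"centroid",cast(cam,[np.argwhere(l==l[s[1],s[0]]).mean(0)[::-1]],8)[0,:2])
    m=(a[:,:,0]>(165 if cam=="top" else 140)).astype(np.uint8);n,l=cv2.connectedComponents(m);r=l==l[js[1],js[0]]
    q=np.argwhere(r);print(cam,"jar",q.mean(0)[::-1],q.min(0),q.max(0),len(q),cast(cam,[q.mean(0)[::-1]],46)[0,:2])
b=cv2.imread("pics/side0.png").astype(int)
m=(np.abs(b-b[137,356]).max(2)<25).astype(np.uint8);n,l=cv2.connectedComponents(m);c,_=cv2.findContours((l==l[137,356]).astype(np.uint8),0,1);e=cv2.fitEllipse(cast("side",max(c,key=len).reshape(-1,2),42)[:,:2].astype(np.float32));print("pan side",e)
```

```text
top obl [633.5 -11.9] [64.5 41.7] 87.1 centroid [633.2 -12. ]
top sq [551.1  43.1] [52.9 49.6] 87.3 centroid [552.1  43.3]
top rd [542.6 -54.2] [57.3 58. ] 59.2 centroid [542.5 -54.1]
top jar [324.5 230.9] [219 312] [243 337] 523 [576.6  -8.7]
side obl [633.9  -8.1] [65.1 40.2] 87.1 centroid [633.9  -7.3]
side sq [549.5  46.6] [54.2 52. ] 88.0 centroid [549.5  47.4]
side rd [538.9 -51.4] [46.  59.8] 17.0 centroid [538.1 -51.2]
side jar [323.5 249.7] [204 264] [291 378] 5315 [574.4  35.5]
pan side ((528.254638671875, -301.93328857421875), (111.91822814941406, 115.33659362792969), 176.06768798828125)
```

Emit:
step_arm(deltas=[10,-4,0,0,70,30,-11,0,0,70,40,-14,0,0,70,40,-14,0,0,70,35,-12,-20,0,70,15,-5,-30,0,70,0,0,-30,0,70,0,0,0,0,70,0,0,0,0,70,0,0,0,0,70])

```text
time: 19.0
tool_pos: [577.8, -4.9, 174.3]
tcp_rot: [3.139, 0.001, 1.603]
contact_force: [0.9, 1.4, -0.1]
grip_width: 70.1
finger_force: 0.0
```

Emit:
step_arm(deltas=[-1,-2.5,-20,0,70,0,0,-30,0,70,0,0,-40,0,70,0,0,-35,0,70,0,0,-17,0,70,0,0,-10,0,70,0,0,0,0,50,0,0,0,0,36,0,0,0,0,36,0,0,0,0,36])

```text
time: 20.25
tool_pos: [576.3, -7.5, 21.7]
tcp_rot: [3.14, 0.0, 1.603]
contact_force: [0.8, 0.5, 4.8]
grip_width: 43.0
finger_force: 30.0
```

Emit:
step_arm(deltas=[0,0,0,0,36,0,0,0,0,36,0,0,10,0,36,0,0,20,0,36,0,0,30,0,36,0,0,30,0,36,0,0,0,0,36,0,0,0,0,36,0,0,0,0,36,0,0,0,0,36])

```text
time: 21.5
tool_pos: [575.2, -7.3, 109.7]
tcp_rot: [-3.14, -0.0, 1.603]
contact_force: [0.2, -0.0, -0.4]
grip_width: 43.5
finger_force: 30.0
```

Run:
```python
from h import *
im=snap("side","s3.png");cv2.imwrite("pics/s3c.png",cv2.resize(im[100:310,240:450,::-1],(590,590),interpolation=cv2.INTER_CUBIC))
o=get_obs();print(o["tool_pos"],o["contact_force"],o["grip_width"],o["finger_force"])
```

```text
[575.32295414  -7.34346999 109.92447703] [ 0.21728269  0.64329131 -1.43202478] 43.36174216188054 29.99983012676239
```

View pics/s3c.png

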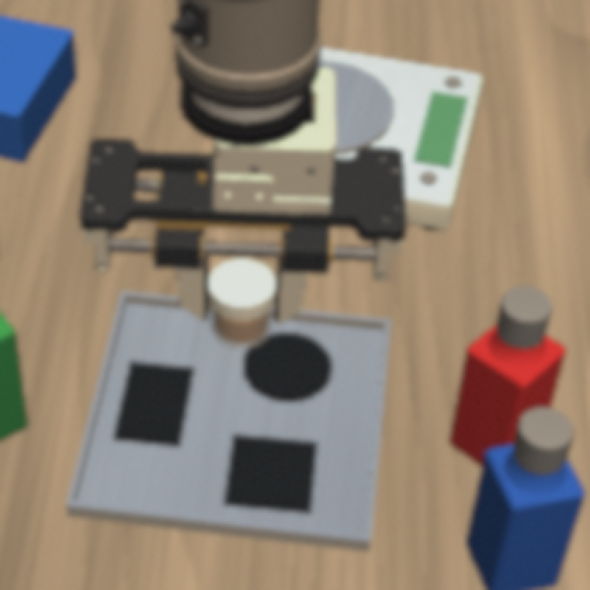

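Emit:
step_arm(deltas=[-3,-20,0,0,36,-6,-40,0,0,36,-8,-50,0,0,36,-9,-55,0,0,36,-9,-55,0,0,36,-7,-43,0,0,36,-4,-25,0,0,36,-2,-10,0,0,36,0,0,0,0,36,0,0,-20,0,36])

```text
time: 22.8
tool_pos: [528.7, -305.1, 92.0]
tcp_rot: [3.139, 0.002, 1.604]
contact_force: [-0.6, -0.2, -1.0]
grip_width: 43.0
finger_force: 30.0
```

Emit:
step_arm(deltas=[0,0,-15,0,36,0,0,-8,0,36,0,0,-4,0,36,0,0,-2,0,36,0,0,0,0,36,0,0,0,0,36,0,0,0,0,36,0,0,0,0,36,0,0,0,0,36,0,0,0,0,36])

```text
time: 24.05
tool_pos: [527.7, -305.4, 61.8]
tcp_rot: [3.141, 0.0, 1.603]
contact_force: [0.1, 0.7, -0.8]
grip_width: 43.1
finger_force: 30.0
```

Run:
```python
from h import *
for i in range(3):
    capture("top") if i else snap("top","t4.png");o=get_obs();print(o["tool_pos"],o["contact_force"],o["grip_width"])
```

```text
[ 527.67257596 -305.35443101   61.70554145] [-0.28516021 -0.16799272 -0.51982484] 43.48029086479387
[ 527.70167738 -305.37199681   61.72639132] [-0.04965453  0.28098338 -1.68162515] 42.750276884718104
[ 527.69062189 -305.35949455   61.70790617] [-0.70764275  0.06138749 -1.17635715] 43.02817352972231
```

Emit:
step_arm(deltas=[0,0,-1,0,36,0,0,-1,0,36,0,0,-1,0,36,0,0,0,0,36,0,0,0,0,36,0,0,0,0,36,0,0,0,0,36,0,0,0,0,36,0,0,0,0,36,0,0,0,0,36])

```text
time: 25.45
tool_pos: [527.7, -305.4, 59.7]
tcp_rot: [3.141, 0.0, 1.603]
contact_force: [-3.3, 1.3, 5.0]
grip_width: 43.0
finger_force: 30.0
```

Contact is felt (z stopped at 59.7), so I release and go up.

Emit:
step_arm(deltas=[0,0,0,0,50,0,0,0,0,60,0,0,0,0,70,0,0,10,0,70,0,0,30,0,70,0,0,40,0,70,0,0,40,0,70,0,0,40,0,70,0,0,30,0,70,-40,0,0,0,70])

```text
time: 26.7
tool_pos: [489.6, -306.1, 252.0]
tcp_rot: [3.136, 0.005, 1.605]
contact_force: [-1.1, -0.6, -0.8]
grip_width: 70.0
finger_force: 0.0
```

Emit:
step_arm(deltas=[-60,0,0,0,56,-60,0,0,0,56,0,0,0,0,56,0,0,0,0,56,0,0,0,0,56,0,0,0,0,56,0,0,0,0,56,0,0,0,0,56,0,0,0,0,56,0,0,0,0,56])

```text
time: 27.95
tool_pos: [367.7, -305.4, 248.7]
tcp_rot: [3.142, 0.0, 1.603]
contact_force: [-0.1, -0.3, 0.4]
grip_width: 56.0
finger_force: 0.0
```

Run:
```python
from h import *
np.set_printoptions(precision=1,suppress=True)
o=get_obs();print(o["tool_pos"],o["time"])
a=snap("top","t5.png");b=snap("side","s5.png")
A=cv2.resize(a[190:360,420:600],(450,425));B=cv2.resize(b[90:290,240:420],(382,425))
cv2.imwrite("pics/m5.png",np.hstack([A,B])[:,:,::-1])
for cam,im,f,seeds in(("top",a,"",dict(obl=(325,202),sq=(293,246),rd=(350,253))),("side",b,"",dict(obl=(295,244),sq=(336,269),rd=(345,230)))):
    im=im.astype(int);m=(im.max(2)<60).astype(np.uint8);n,l=cv2.connectedComponents(m)
    for k,s in seeds.items():
        c,_=cv2.findContours((l==l[s[1],s[0]]).astype(np.uint8),0,1);w=cast(cam,max(c,key=len).reshape(-1,2),8)[:,:2].astype(np.float32)
        e=cv2.minAreaRect(w);print(cam,k,np.array(e[0]),np.array(e[1]),round(e[2],1),cast(cam,[np.argwhere(l==l[s[1],s[0]]).mean(0)[::-1]],8)[0,:2])
# caps on the mat (top view) against where they were set down
t=a.astype(int);print([t[y,x] for x,y in((67,261),(113,266),(159,272),(78,240))])
```

```text
[ 367.7 -305.4  248.7] 27.95
top obl [633.3 -12.3] [65.5 41.9] 87.0 [633.2 -12. ]
top sq [548.8  43.2] [54.1 52.8] 89.2 [548.8  43.1]
top rd [543.1 -54.1] [56.4 58.2] 88.9 [542.5 -54.1]
side obl [633.9  -8.3] [65.8 40.6] 87.1 [634.   -7.3]
side sq [549.5  46.6] [54.2 52.3] 88.0 [549.4  47.2]
side rd [542.6 -49.6] [56.5 56.4] 4.7 [543.  -49.6]
[array([151, 144, 129]), array([155, 147, 134]), array([157, 149, 135]), array([148, 126,  96])]
```

View pics/m5.png

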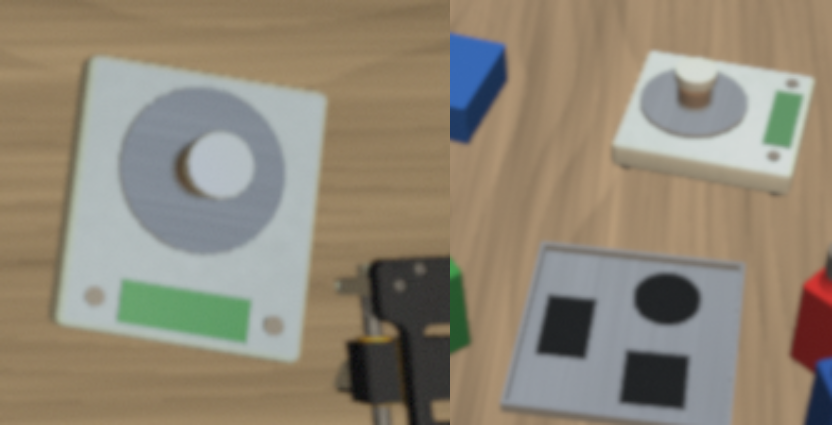

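Top-left: the jar lid is at about image (508,256), upright and near the middle of the pan. The side view agrees. Now I fetch the oblong bottle.

Emit:
step_arm(deltas=[6,25,0,0,56,14,55,0,0,56,15,60,0,0,56,15,60,0,0,56,15,60,0,0,56,15,60,0,0,56,15,60,0,0,56,15,60,0,0,56,15,60,0,0,56,12,45,-15,0,56])

```text
time: 29.3
tool_pos: [505.5, 242.4, 234.6]
tcp_rot: [3.139, -0.001, 1.605]
contact_force: [0.9, -0.1, -0.0]
grip_width: 56.0
finger_force: 0.0
```

Emit:
step_arm(deltas=[2,5.5,-25,0,56,0,0,-30,0,56,0,0,-25,0,56,0,0,0,0,56,0,0,0,0,56,0,0,0,0,56,0,0,0,0,56,0,0,0,0,56,0,0,0,0,56,0,0,0,0,56])

```text
time: 30.55
tool_pos: [506.7, 245.1, 153.8]
tcp_rot: [3.141, -0.0, 1.603]
contact_force: [1.1, 0.5, -0.8]
grip_width: 56.2
finger_force: 0.0
```

Run:
```python
from h import *
np.set_printoptions(precision=1,suppress=True)
o=get_obs();print(o["tool_pos"])
a=cv2.imread("pics/t5.png").astype(int);b=cv2.imread("pics/s5.png").astype(int)
m=((a[:,:,0]>160)).astype(np.uint8);n,l=cv2.connectedComponents(m[225:285,475:530]);
def lid(im,cam,x0,y0,x1,y1,sd,th):
    m=(im[y0:y1,x0:x1,0]>th).astype(np.uint8);n,l=cv2.connectedComponents(m);q=np.argwhere(l==l[sd[1]-y0,sd[0]-x0]);c=q.mean(0)[::-1]+[x0,y0];print(cam,c,len(q),cast(cam,[c],84)[0])
lid(a,"top",490,240,530,275,(508,256),165)
lid(b,"side",340,112,368,130,(353,121),165)
```

```text
[506.7 245.1 153.8]
top [508.4 255.5] 532 [ 527.2 -306.4   84. ]
side [353.1 121.4] 274 [ 533.4 -305.1   84. ]
```

Emit:
step_arm(deltas=[0,0,-20,0,56,0,0,-13,0,56,0,0,-7,0,56,0,0,0,0,40,0,0,0,0,25,0,0,0,0,25,0,0,0,0,25,0,0,0,0,25,0,0,15,0,25,0,0,25,0,25])

```text
time: 31.8
tool_pos: [505.8, 244.8, 153.7]
tcp_rot: [-3.139, 0.001, 1.603]
contact_force: [0.3, -0.7, -2.1]
grip_width: 31.3
finger_force: 30.0
```

Emit:
step_arm(deltas=[0,0,24,0,25,8,-16,0,0,25,18,-36,0,0,25,25,-50,0,0,25,26,-52,0,0,25,25,-50,0,0,25,18,-36,0,0,25,8,-16,0,0,25,0,0,0,0,25,0,0,-10,0,25])

```text
time: 33.05
tool_pos: [634.5, -9.8, 167.8]
tcp_rot: [3.141, -0.0, 1.604]
contact_force: [0.1, 0.5, -1.8]
grip_width: 31.4
finger_force: 30.0
```

Emit:
step_arm(deltas=[0,0,-20,0,25,0,0,-15,0,25,0,0,-8,0,25,0,0,0,0,25,0,0,0,0,25,0,0,0,0,25,0,0,0,0,25,0,0,0,0,25,0,0,0,0,25,0,0,0,0,25])

```text
time: 34.3
tool_pos: [634.6, -10.9, 124.7]
tcp_rot: [-3.142, -0.0, 1.603]
contact_force: [-0.1, -0.6, -3.9]
grip_width: 31.3
finger_force: 30.0
```

Run:
```python
from h import *
o=get_obs();print(o["tool_pos"],o["contact_force"])
im=snap("side","s6.png");cv2.imwrite("pics/s6c.png",cv2.resize(im[140:310,230:400,::-1],(595,595),interpolation=cv2.INTER_CUBIC))
```

```text
[634.64044673 -10.86802625 124.71261787] [-0.10933461 -0.59742243 -3.87887559]
```

View pics/s6c.png

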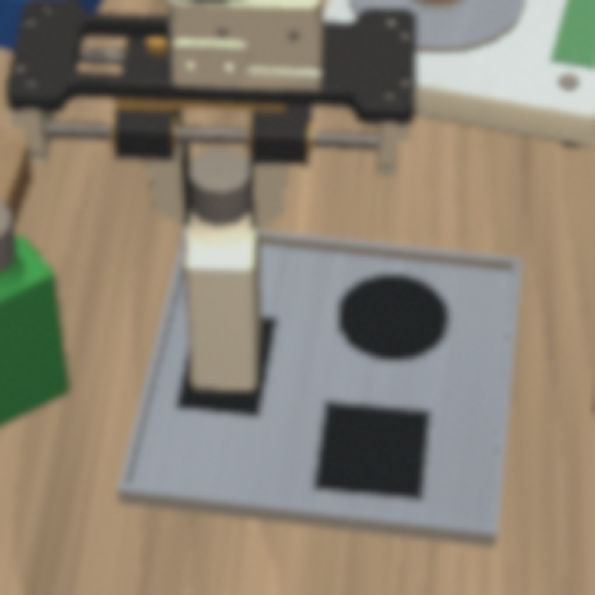

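The bottle hangs upright about 7 mm over the oblong pad (base at crop (222,390)), inside its outline. I lower and release.

Emit:
step_arm(deltas=[0,0,-4,0,25,0,0,-2,0,25,0,0,-1.5,0,25,0,0,0,0,25,0,0,0,0,25,0,0,0,0,40,0,0,0,0,56,0,0,0,0,56,0,0,15,0,56,0,0,30,0,56])

```text
time: 35.6
tool_pos: [634.1, -10.8, 162.3]
tcp_rot: [-3.139, -0.0, 1.603]
contact_force: [0.8, -0.9, 0.5]
grip_width: 55.8
finger_force: 0.0
```

Emit:
step_arm(deltas=[0,0,38,0,56,-5,15,0,0,56,-15,40,0,0,56,-20,54,0,0,56,-20,54,0,0,56,-20,54,0,0,56,-18,50,0,0,56,-14,38,0,0,56,-6,18,0,0,56,0,0,-20,0,56])

```text
time: 36.85
tool_pos: [516.8, 313.7, 181.3]
tcp_rot: [3.138, -0.001, 1.605]
contact_force: [-0.1, -0.5, -1.4]
grip_width: 55.9
finger_force: 0.0
```

Emit:
step_arm(deltas=[0,0,-25,0,56,0,0,0,0,56,0,0,0,0,56,0,0,0,0,56,0,0,0,0,56,0,0,0,0,56,0,0,0,0,56,0,0,0,0,56,0,0,0,0,56,0,0,0,0,56])

```text
time: 38.1
tool_pos: [516.7, 312.1, 155.2]
tcp_rot: [3.142, 0.0, 1.603]
contact_force: [0.1, -0.3, 0.4]
grip_width: 56.0
finger_force: 0.0
```

Emit:
step_arm(deltas=[0,0,-20,0,56,0,0,-14,0,56,0,0,-8,0,56,0,0,0,0,40,0,0,0,0,25,0,0,0,0,25,0,0,0,0,25,0,0,0,0,25,0,0,15,0,25,0,0,25,0,25])

```text
time: 39.35
tool_pos: [516.0, 311.8, 153.2]
tcp_rot: [-3.139, 0.001, 1.603]
contact_force: [0.2, 0.2, -1.9]
grip_width: 31.2
finger_force: 30.0
```

Emit:
step_arm(deltas=[0,0,24,0,25,0,-15,0,0,25,3,-40,0,0,25,4,-55,0,0,25,5,-60,0,0,25,5,-60,0,0,25,5,-60,0,0,25,5,-50,0,0,25,0,-26,0,0,25,0,0,-10,0,25])

```text
time: 40.6
tool_pos: [543.0, -56.5, 166.6]
tcp_rot: [-3.141, 0.0, 1.6]
contact_force: [-0.1, 0.1, -1.6]
grip_width: 31.0
finger_force: 30.0
```

Emit:
step_arm(deltas=[0,0,-20,0,25,0,0,-15,0,25,0,0,-8,0,25,0,0,-4,0,25,0,0,0,0,25,0,0,0,0,25,0,0,0,0,25,0,0,0,0,25,0,0,0,0,25,0,0,0,0,25])

```text
time: 41.85
tool_pos: [543.7, -53.9, 120.3]
tcp_rot: [3.141, 0.0, 1.603]
contact_force: [-0.2, -0.4, -2.7]
grip_width: 31.1
finger_force: 30.0
```

Emit:
step_arm(deltas=[-0.5,0,-2,0,25,0,0,-1,0,25,0,0,0,0,25,0,0,0,0,40,0,0,0,0,56,0,0,0,0,56,0,0,15,0,56,0,0,30,0,56,0,0,38,0,56,0,20,0,0,56])

```text
time: 43.1
tool_pos: [545.1, -34.7, 204.2]
tcp_rot: [3.134, 0.002, 1.601]
contact_force: [1.2, 0.1, 0.2]
grip_width: 56.1
finger_force: 0.0
```

Emit:
step_arm(deltas=[-2,45,0,0,56,-3,60,0,0,56,-3,60,0,0,56,-3,60,0,0,56,-3,60,0,0,56,-3,60,0,0,56,-1.5,45,0,0,56,0,24,0,0,56,0,0,-20,0,56,0,0,-25,0,56])

```text
time: 44.35
tool_pos: [523.9, 381.3, 154.6]
tcp_rot: [3.141, -0.0, 1.605]
contact_force: [-0.5, -0.0, 0.2]
grip_width: 55.9
finger_force: 0.0
```

Emit:
step_arm(deltas=[0,0,0,0,56,0,0,0,0,56,0,0,0,0,56,0,0,0,0,56,0,0,0,0,56,0,0,0,0,56,0,0,0,0,56,0,0,0,0,56,0,0,0,0,56,0,0,0,0,56])

```text
time: 45.6
tool_pos: [524.7, 380.1, 155.2]
tcp_rot: [3.142, 0.0, 1.603]
contact_force: [-0.3, -0.3, -0.0]
grip_width: 56.0
finger_force: 0.0
```

Run:
```python
from h import *
im=snap("top","t7.png");b=snap("side","s7.png");print(get_obs()["tool_pos"])
cv2.imwrite("pics/m7.png",np.hstack([cv2.resize(x,(400,560),interpolation=cv2.INTER_CUBIC) for x in(im[165:305,280:380],b[165:305,265:365])])[:,:,::-1])
```

```text
[524.69681932 380.12744208 155.21166966]
```

View pics/m7.png

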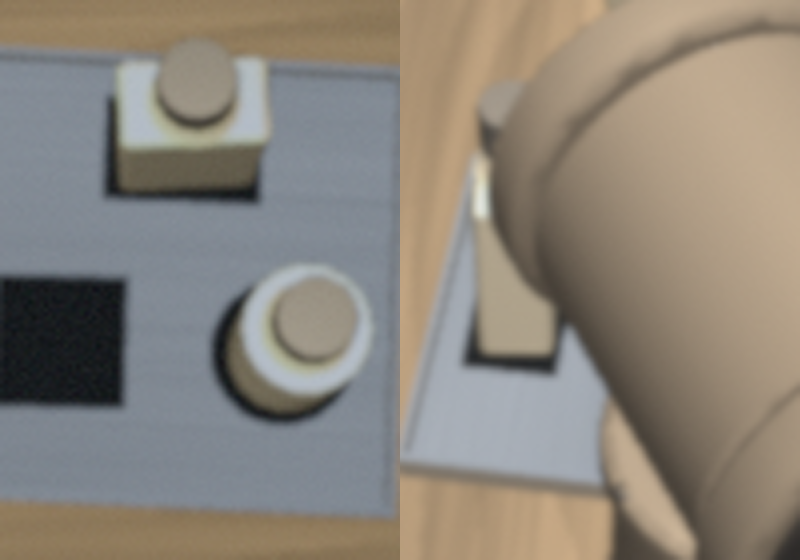

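Oblong and round stand upright on their own pads: (328,205) and (350,250) in the top view. Now the square bottle.

Emit:
step_arm(deltas=[0,0,-20,0,56,0,0,-14,0,56,0,0,-8,0,56,0,0,0,0,40,0,0,0,0,25,0,0,0,0,25,0,0,0,0,25,0,0,0,0,25,0,0,15,0,25,0,0,25,0,25])

```text
time: 46.95
tool_pos: [523.8, 379.6, 152.8]
tcp_rot: [-3.138, 0.002, 1.603]
contact_force: [-0.1, 0.5, -2.7]
grip_width: 31.5
finger_force: 30.0
```

Emit:
step_arm(deltas=[0,0,24,0,25,0,-15,0,0,25,3,-40,0,0,25,4,-55,0,0,25,5,-60,0,0,25,5,-60,0,0,25,4,-55,0,0,25,2.5,-40,0,0,25,0,-15,0,0,25,0,0,-10,0,25])

```text
time: 48.2
tool_pos: [548.0, 39.3, 166.9]
tcp_rot: [3.141, -0.0, 1.601]
contact_force: [0.0, 0.7, -3.6]
grip_width: 31.3
finger_force: 30.0
```

Emit:
step_arm(deltas=[0,0,-20,0,25,0,0,-15,0,25,0,0,-8,0,25,0,0,-4,0,25,0,0,0,0,25,0,0,0,0,25,0,0,0,0,25,0,0,0,0,25,0,0,0,0,25,0,0,0,0,25])

```text
time: 49.45
tool_pos: [548.2, 40.1, 120.3]
tcp_rot: [3.141, 0.0, 1.603]
contact_force: [0.4, -0.4, -2.9]
grip_width: 31.6
finger_force: 30.0
```

Run:
```python
from h import *
im=snap("top","t8.png");b=snap("side","s8.png");print(get_obs()["tool_pos"])
cv2.imwrite("pics/m8.png",cv2.resize(b[165:305,265:395],(520,560),interpolation=cv2.INTER_CUBIC)[:,:,::-1])
```

```text
[548.19396989  40.09794652 120.24410001]
```

View pics/m8.png

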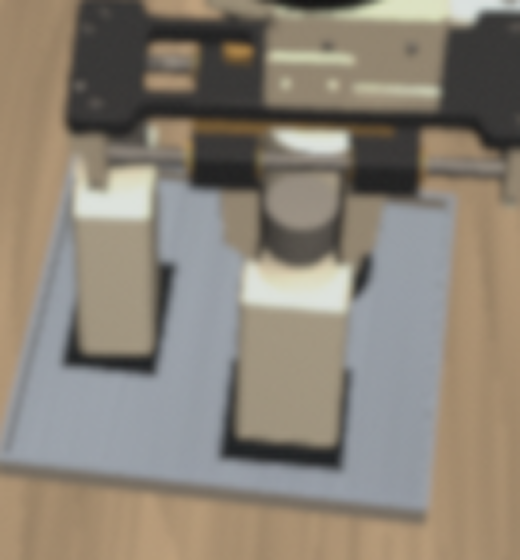

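In the side crop the bottle hangs about 3 mm over the square pad. The gaps are about 13 px on its left and 7 px on its right, so I shift +1.2 mm in x, lower, release and back off.

Emit:
step_arm(deltas=[1.2,0.5,0,0,25,0,0,-2,0,25,0,0,-1,0,25,0,0,0,0,25,0,0,0,0,40,0,0,0,0,56,0,0,0,0,56,0,0,15,0,56,0,0,30,0,56,0,0,38,0,56])

```text
time: 50.8
tool_pos: [549.1, 40.6, 201.6]
tcp_rot: [-3.141, -0.0, 1.603]
contact_force: [0.1, 0.5, -0.3]
grip_width: 56.0
finger_force: 0.0
```

Emit:
step_arm(deltas=[0,0,20,0,56,0,-20,0,0,56,-10,-50,0,0,56,-20,-58,0,0,56,-30,-50,0,0,56,-40,-45,0,0,56,-40,-45,0,0,56,-40,-45,0,0,56,0,-30,0,0,56,0,0,0,0,56])

```text
time: 52.05
tool_pos: [367.8, -304.7, 219.4]
tcp_rot: [-3.141, -0.0, 1.599]
contact_force: [0.3, 0.5, -0.3]
grip_width: 56.3
finger_force: 0.0
```

Run:
```python
from h import *
im=snap("top","t9.png");b=snap("side","s9.png");print(get_obs()["tool_pos"],get_obs()["time"])
cv2.imwrite("pics/m9.png",np.hstack([cv2.resize(x,(400,560),interpolation=cv2.INTER_CUBIC) for x in(im[165:305,275:375],b[165:305,270:370])])[:,:,::-1])
```

```text
[ 368.54804352 -302.28913993  219.45068794] 52.15
```

View pics/m9.png

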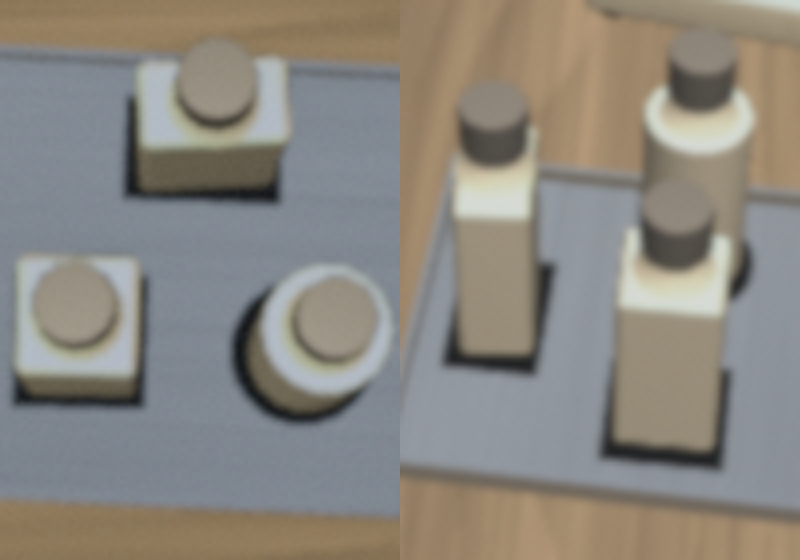

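The top-left crop shows all three upright on their own pads. The oblong looks a little off to the right, so I check the gaps with intensity profiles.

Run:
```python
from h import *
np.set_printoptions(precision=1,suppress=True)
def edges(v,th=40):  # subpixel crossings
    v=v.astype(float);i=np.where((v[:-1]-th)*(v[1:]-th)<0)[0];return i+(th-v[i])/(v[i+1]-v[i])
for f in("top0.png","t9.png"):
    g=cv2.cvtColor(cv2.imread("pics/"+f),cv2.COLOR_BGR2GRAY)
    print(f)
    for y in(207,208,209,210,211,213): print("obl row",y,300+edges(g[y,300:355]))
    for y in(258,260,262,264): print("sq row",y,272+edges(g[y,272:318]))
    for x in(325,329,333): print("obl col",x,195+edges(g[195:222,x]))
    for x in(288,294,300): print("sq col",x,250+edges(g[250:275,x]))
    q=np.argwhere(g[225:275,328:375]<45);print("rd dark",q.min(0)[::-1]+[328,225],q.max(0)[::-1]+[328,225])
    for y in (255,260): print("rd row",y,328+edges(g[y,328:375]))
    for x in (345,350,355): print("rd col",x,250+edges(g[250:278,x]))
```

```text
top0.png
obl row 207 [307.3 308.1]
obl row 208 [308.1]
obl row 209 [306.9 308.3]
obl row 210 [306.8 308.4]
obl row 211 [306.9 308.9]
obl row 213 [316.8 317.3 343.1]
sq row 258 []
sq row 260 []
sq row 262 []
sq row 264 [279.2]
obl col 325 [212.4 213.3]
obl col 329 [212.  213.4]
obl col 333 [212.1 213.4]
sq col 288 []
sq col 294 []
sq col 300 []
rd dark [334 241] [362 269]
rd row 255 [333.9 335.8]
rd row 260 [335.5 337.5]
rd col 345 [266.7 268.3]
rd col 350 [269.2]
rd col 355 [267.7 268.2]
t9.png
obl row 207 []
obl row 208 [306.9 308. ]
obl row 209 [306.9 308.2]
obl row 210 [306.9 308.3]
obl row 211 [306.8 308.4]
obl row 213 [320.9 321.2 322.6 343.2]
sq row 258 []
sq row 260 []
sq row 262 []
sq row 264 [279.3 282.7 307.6 309.1]
obl col 325 [212.7 213.2]
obl col 329 [212.6 213.3]
obl col 333 [212.2 213.5]
sq col 288 []
sq col 294 []
sq col 300 []
rd dark [334 241] [358 269]
rd row 255 [333.8 335.6]
rd row 260 [335.4 337.2]
rd col 345 [267.3 268.3]
rd col 350 [268.7 269.1]
rd col 355 []
```

All three sit within about 1 mm of their starting poses on their pads. I hand in.

Run:
```python
from h import *
print(close_job())
```

```text
the job is handed in; nothing more can be done
None
```

The job is handed in after about 52 s of robot time: the jar stands about 2 mm from the centre of the balance pan, and all three bottles are upright on their own pads, within about 1 mm of where they started.

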